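Stack calibration glass with a separator and hold the index knob at its third click

TASK

Lay the white separator frame flat on the glass plate that is already in the fixture's nest, then set the big gridded glass plate squarely on the frame, both set down inside the guide pins (not dropped) and let go. Then grip the fixture's spring-return knob and turn it clockwise, counting clicks, to the third stop after its rest position and no further, so that the steel tongue slides over the glass, and finish while still gripping it there, because it springs back if let go. Leave everything else on the table where it is.

Things in the scene. Friction and masses are not known exactly. Their poses are not given: they have to be found in the camera images.
- nest_seat (a point): Centre of the upper face of the first, green-tinted glass plate (50 x 90 x 8 mm, fixed in the fixture's nest), 42 mm above the table. z up, y along the 90 mm length, pointing away from the knob, whose axis is at y = -135 mm. Eight 6 mm pins with tapered tips, 11 mm higher than this point, at (+-35.5, +-37) and (+-20, +-50.5) mm leave 2.5 mm play each side of a 60 x 90 mm part.
- fixture: The fixture, fixed, axes as nest_seat; origin at the centre of its underside: black base plate 150 (x) x 290 (y) x 10 mm, nest at y = +60 mm, aluminium knob housing (70 x 70 mm, top 58 mm above the table) at y = -75 mm. The nest pedestal is narrower than the glass, so beside the middle of the glass there is free space down to the base plate.
- separator: White rigid plastic rectangular frame, open in the middle, 60 (x) x 90 (y) x 5 mm thick, about 40 g; over the middle 62 mm of its length it is 54 mm wide: grip across x there. Origin at the centre of its underside, z up, 32 mm above the table on a dark riser (top 38 x 70 mm, narrower than the frame; foot 80 x 110 x 8 mm). May go either way round.
- top_plate: Big green-tinted glass plate with a thin dark grid on top, 60 (x) x 90 (y) x 8 mm thick, about 108 g. Origin at the centre of its underside, z up, 32 mm above the table on a second, identical riser; the risers may swap places. Grip across x at the middle. May go either way round. On the separator its underside is 5 mm above nest_seat.
- index_knob (a joint): Knob angle, rad: 0 at rest, growing clockwise seen from above. Clicks (detents) every 0.419: third at 1.257, fifth and end at 2.094. A return spring (0.06 to 0.085 N m) drives it back to 0; the clicks add a torque ripple of +-0.045 N m, falling away just before each stop and rising just after, too weak to hold the knob. At most about 0.14 N m is needed.
- knob_grip (a point): Point on the knob's upright axis at the height to grip, 91 mm above the table, on its black grip bar (46 mm long in x, 14 mm thick in y, from 68 to 100 mm above the table, on a disc 48 mm in diameter). Turns with the knob; the white pointer line is on its -x half. At rest its x is parallel to that of nest_seat. Grip the bar across y from above. Small dark dots on the housing mark rest and the stops.
- tongue_tip (a point): Underside of the tip of the flat steel tongue (20 mm wide, 5 mm thick), 59 mm above the table. It slides along +y of nest_seat as the knob turns, 15.9 mm per rad: at rest 10 mm short of the glass, at the third stop 10 mm over its end and 4 mm above it.
- offcut: bystander: small spare piece of glass, 50 x 40 x 6 mm, lying on the table; not used
- driver: bystander: screwdriver lying on the table, 160 mm
- lens_cap: bystander: round black lens cap, 42 mm diameter, 14 mm high
- cleaner: bystander: closed upright bottle, 52 mm diameter, 130 mm high
- spacer_ring: bystander: aluminium ring, 48 mm diameter, 12 mm high
- mouse: bystander: computer mouse, 105 x 60 mm, 34 mm high
- gauge_block: bystander: steel block standing on edge, 35 x 9 x 30 mm high
Things that resemble listed ones, but are neither listed nor needed, are in the scene too. What is shaped like the top_plate but brown is not meant. Several things have the shape of the separator; the one meant has the colours described above.

How it is judged:
By the outcome, as a careful person would: the job done as asked, in the order asked, and still so for the second after the job is handed in, while the arm keeps its last pose, push and grip.
It also fails if it takes over 66 s, if anything falls off the work surface, if the arm or the gripper's body presses on something with over 40 N, if the wrist force passes 120 N, or if a joint passes its speed limit or range.

ROBOT

A 6-joint arm with a two-finger parallel gripper is mounted at the origin on the work surface. World frame = base frame: x ahead of the robot, y to its left, z up, the work surface at z = 0. Lengths are in mm, angles in rad, forces in N, time in s.
With the tool pointing down it reaches from about 275 to 750 mm from the base axis. Payload 10.2 kg.
Tool frame: the origin (TCP) lies between the finger pads; the fingertips stand 17 mm ahead of it and the grasp point (between the pads) lies 2 mm behind it (tips_ahead is the distance from the TCP to the fingertips, in mm); z points along the fingers, y is the line along which they close (so a half turn about z gives the same grasp; the last joint's range is limited). The gripper opens to 85 mm and grips with 20 to 120 N. Pads are 22 mm wide; open, the fingers measure 114 mm over their backs; the gripper's body (76 mm by 85 mm) begins 54 mm behind the grasp point. The pads swing forward as they close: fully open they stand 13 mm farther back than shut.
Start: joints at [-1.561, 0.313, 1.498, -0, 1.331, -0.223], TCP at [121.105, -510.847, 248.294] pointing down, gripper open.
Joint ranges: [-2.94, 2.94], [-0.97, 2.17], [0.19, 2.56], [-1.23, 4.37], [0.02, 3.11], [-2.88, 2.88]. Speed limits (rad/s): [2.39, 2.39, 3.01, 3.14, 3.14, 3.14].

INTERFACE

Orientations are given as a unit quaternion [w, x, y, z].
In Python, from rig import sense, capture, finish_job, boxes_of, tips_ahead gives the robot as it stands.
- The arm moves only by the tool drive_tool, never from a script. Its argument "commands" is text: rows parted by semicolons, each of 7 numbers parted by spaces: the shift along the world's x, y, z in units of 0.1 m (1.0 is 0.1 m), then the turn, a rotation vector about the world's x, y, z in units of pi/4 rad (1.0 is pi/4 rad), then the opening in per cent of the stroke, from 0 (shut) to 100 (fully open). A call has 1 to 20 rows; each row shifts and turns the commanded pose from where the row before left it; what a row does not reach is not made up. A row lasts 1/12 s, in which the tool goes at most 41.7 mm and 7.16 degrees, less where a joint would pass 70% of its speed; a pose out of reach is approached as far as the arm can. A call with a number of a shift or a turn outside -1 to 1 is refused whole. A call with a gripper value outside its range is refused whole. The fingers move at their own pace and stop on an object; "force" is the grip in N (left out, the last holds). Time passes only in rows, so rows that do not move let the fingers close. It gives the time, the measured TCP pose, the force, the opening and the grip force at its end, in the units of the state.
- sense(): the state, without advancing time (a new reading comes with each control period).
- capture(name): name is "side" or "top"; returns a dict with "pixels" (384x512x3 uint8, blue, green, red), "fov_y" (degrees; the focal length in pixels is half the picture's height over the tangent of half this angle, whatever the lens; pixels are square), "cx", "cy" (the principal point, pixels), "position" and "attitude" of the camera in the world. Camera axes: x right, y down, z forward; pixel columns grow to the right and rows downward; lengths in mm; the calibration is good to about 2 mm. A picture is of the moment at which its call begins. There is no depth.
- finish_job(): hands the job in; it is judged then, once.
Trained networks look in a picture, given as the dict that the camera call returned (one of the last four; its "shot" number tells which), for a name from the list of things; names that differ only in an ending like _2 or _b are one class to them, and where a whole thing is asked for, a point or a joint stands for the part that bears it (a point fixed in the world has none). Each returns a list of dicts, best first, with "confidence" (0 to 1); they miss things now and then, are a little off and sometimes report something else, mostly with a low value. They report only what shows in the picture. A call takes as long as a camera call. They do not tell look-alikes from the thing itself.
- boxes_of(picture, name): "position" ([column, row] in pixels, amid what is visible of it).
The state is a dict: "time_s": time; "joints": joint angles; "dq": joint speeds; "tau": joint torques, N m; "eef_pos": TCP position; "ee_rot": TCP orientation; "force": force on the tool from outside, world axes, zero at the start; "wrist_torque": the same for the moment, N m; "grip_width": opening from 0.0 (shut) to 1.0 (fully open); "grip_force": force on a finger pad.
Only numpy, scipy, OpenCV 4.12 (cv2) and the standard library are available. Lean on these libraries where they do the work, as an engineer would, in place of code of your own. Each camera call takes 0.05 s, during which the arm holds its last target. There are 200 camera calls.

## Working session

There is one attempt and no reset: what is moved stays moved. The work goes in short steps, Python scripts to look and compute and a tool call to move; the robot and the scene stay as the last step left them, time stands still between calls to the robot, and variables do not carry over. Pictures are saved under pics/ and viewed, at most 10 in all, crops included, and the job is handed in when it is done.

Besides the shell and the picture viewer there is one more tool, called after "Request:" in YAML: its name, and indented under it one key for each argument. drive_tool: Moves the arm, as the interface text tells. Shifts and turns lie within -1 to 1; 1 stands for 0.1 m of shift or pi/4 rad of turn. Its arguments: {"type":"object","properties":{"commands":{"type":"string"},"force":{"type":"number"}},"required":["commands"]}

```bash
ls; mkdir -p pics; cat > h.py <<'E'
import numpy as np, cv2
from rig import sense, capture, finish_job, boxes_of, tips_ahead
from scipy.spatial.transform import Rotation as R
def f(p): return 192/np.tan(np.radians(p["fov_y"])/2)
def rot(p):
    a=np.array(p["attitude"],float)
    return a if a.shape==(3,3) else R.from_quat(np.r_[a[1:],a[0]]).as_matrix()
def ray(p,uv,z):
    d=rot(p)@np.array([(uv[0]-p["cx"])/f(p),(uv[1]-p["cy"])/f(p),1]); c=np.array(p["position"],float)
    return c+d*(z-c[2])/d[2]
def proj(p,X):
    q=rot(p).T@(np.array(X,float)-np.array(p["position"])); return np.array([p["cx"],p["cy"]])+f(p)*q[:2]/q[2]
E
python3 - <<'E'
from h import *
s=sense(); print(s, tips_ahead() if callable(tips_ahead) else tips_ahead)
for n in("top","side"):
    p=capture(n); cv2.imwrite(f"pics/{n}0.png",cv2.resize(p["pixels"],(800,600),interpolation=cv2.INTER_CUBIC))
    print(n,{k:v for k,v in p.items() if k!="pixels"})
    for o in("separator","top_plate","fixture","index_knob","tongue_tip"):
        print(o,[(np.round(b["position"]).tolist(),round(b["confidence"],2)) for b in boxes_of(p,o)])
E
```

```text
pics
{'time_s': 0.0, 'joints': array([-1.56141107e+00,  3.13465303e-01,  1.49846046e+00,  2.04491217e-05,
        1.33095733e+00, -2.23411379e-01]), 'dq': array([ 0.00046946,  0.00037141, -0.00038134,  0.00105906, -0.00023291,
       -0.00049256]), 'tau': array([ 1.20403911e-04, -4.12271261e+01, -2.59742600e+01, -2.06619329e-04,
        4.17665608e-03, -1.50545816e-06]), 'eef_pos': array([ 121.10213487, -510.60297345,  247.71842101]), 'ee_rot': array([-6.40464662e-04,  9.93233437e-01,  1.16133213e-01,  7.87883760e-05]), 'force': array([-0.22474965,  0.40641999, -0.27017949]), 'wrist_torque': array([-0.03182551,  0.02110129,  0.04099186]), 'grip_force': 0.0, 'grip_width': 1.0048322149522992} 17.0
top {'fov_y': 48.850681127029176, 'cx': 254.42660573332623, 'cy': 193.33940929290418, 'position': array([ 359.69558058,  -21.62295796, 1245.41145899]), 'attitude': array([ 0.03903253, -0.70453439,  0.70645748, -0.05500524]), 'shot': 1}
separator [([144.0, 222.0], 0.8), ([158.0, 283.0], 0.6)]
top_plate [([162.0, 166.0], 0.9), ([106.0, 149.0], 0.65)]
fixture [([284.0, 192.0], 0.64)]
index_knob [([311.0, 195.0], 0.77)]
tongue_tip []
side {'fov_y': 56.212498075591185, 'cx': 257.36827102451736, 'cy': 186.9510447136292, 'position': array([216.67855303, 956.49372012, 797.39657525]), 'attitude': array([ 0.06662077, -0.13175297,  0.87407161, -0.46281924]), 'shot': 2}
separator [([254.0, 262.0], 0.6), ([308.0, 281.0], 0.55)]
top_plate [([207.0, 244.0], 0.84), ([162.0, 290.0], 0.64)]
fixture [([265.0, 194.0], 0.82)]
index_knob []
tongue_tip []
```

View pics/top0.png

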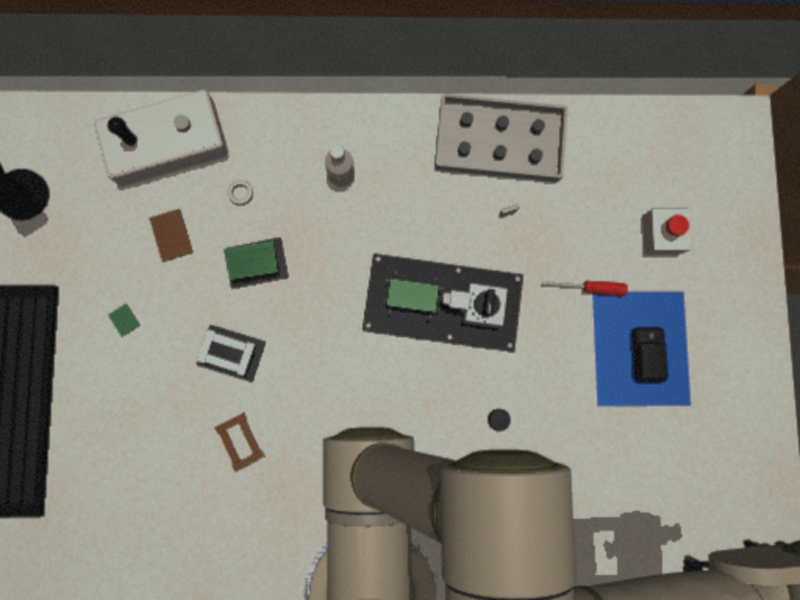

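View pics/side0.png

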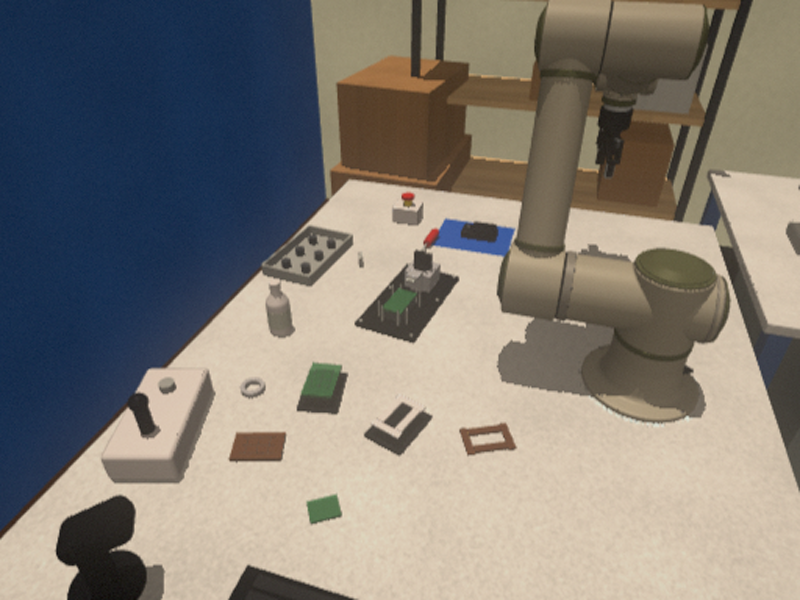

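Top picture (800×600 scale): frame candidates are white at (230,352) on a riser and brown at (240,441). Plate candidates are green gridded at (254,261) on a riser and brown at (171,235). The fixture is at (443,302), with its knob at (487,301). The white frame and the green gridded plate, each on a riser, fit the description. I'll fit poses and confirm in one crop.

```bash
cat >> h.py <<'E'
from scipy.optimize import minimize
S=6
def box(w,l,z0,z1): return np.array([[a*w/2,b*l/2,z] for a in(-1,1) for b in(-1,1) for z in(z0,z1)],float)
def world(pts,q):
    c,s=np.cos(q[2]),np.sin(q[2]); return np.c_[q[0]+c*pts[:,0]-s*pts[:,1], q[1]+s*pts[:,0]+c*pts[:,1], pts[:,2]]
def hullmask(p,pts,shape,off):
    uv=np.array([proj(p,X) for X in pts]); h=cv2.convexHull(((uv-off+.5)*S-.5).astype(np.float32)).reshape(-1,2)
    m=np.zeros(shape,np.uint8); cv2.fillConvexPoly(m,np.round(h*16).astype(np.int32),1,shift=4); return m,h
def fit(p,maskf,pts,q0,hw=40,fill=True):
    u,v=np.round(proj(p,[q0[0],q0[1],pts[:,2].mean()])).astype(int); off=np.array([u-hw,v-hw])
    im=p["pixels"][v-hw:v+hw,u-hw:u+hw]; im=cv2.resize(im,None,fx=S,fy=S,interpolation=cv2.INTER_CUBIC)
    m=maskf(im).astype(np.uint8)
    n,l,st,c=cv2.connectedComponentsWithStats(m)
    k=min((i for i in range(1,n) if st[i,4]>60*S*S),key=lambda i:np.linalg.norm(c[i]-hw*S)); m=(l==k).astype(np.uint8)
    if fill:
        h=cv2.convexHull(cv2.findContours(m,0,1)[0][0]); cv2.fillConvexPoly(m,h,1)
    cost=lambda q:np.mean(hullmask(p,world(pts,q),m.shape,off)[0]!=m)
    r=min((minimize(cost,q0+np.array([0,0,d]),method="Nelder-Mead",options=dict(initial_simplex=q0+np.array([0,0,d])+np.array([[0,0,0],[8,0,0],[0,8,0],[0,0,.15]]),xatol=.05,fatol=1e-6)) for d in(-.1,0,.1)),key=lambda r:r.fun)
    _,h=hullmask(p,world(pts,r.x),m.shape,off)
    cv2.polylines(im,[np.round(h).astype(np.int32)],True,(0,0,255),1); 
    cs=cv2.findContours(m,0,1)[0]; cv2.drawContours(im,cs,-1,(255,0,255),1)
    return r.x,r.fun/m.mean(),im
def green(im):
    b,g,r=[im[...,i].astype(int) for i in range(3)]; return (g>1.25*r)&(g>1.15*b)&(g>40)
def white(im): return im.min(2)>135
def dark(im): return im.max(2)<75
E
python3 - <<'E'
from h import *
ims=[];res={}
for n,gs in(("top",dict(sep=(144,222),top=(162,166),nest=(264,190),fix=(284,192))),("side",dict(sep=(254,262),top=(207,244),nest=(256,192)))):
    p=capture(n)
    for k,uv in gs.items():
        mf,pts,z,a={"sep":(white,box(60,90,32,37),34,-1.9),"top":(green,box(60,90,32,40),36,-1.4),"nest":(green,box(50,90,34,42),38,1.45),"fix":(dark,box(150,290,0,10),5,1.45)}[k]
        if k=="fix": 
            f2=lambda im: cv2.morphologyEx(dark(im).astype(np.uint8),cv2.MORPH_OPEN,np.ones((9,9)))
        else: f2=mf
        x0=ray(p,uv,z); q,e,im=fit(p,f2,pts,np.array([x0[0],x0[1],a]),70 if k=="fix" else 40)
        print(n,k,np.round(q,3),round(e,3)); ims.append(cv2.resize(im,(400,400) if 0 else (260,260)))
while len(ims)<8: ims.append(ims[0]*0)
cv2.imwrite("pics/fit.png",np.vstack([np.hstack(ims[:3]),np.hstack(ims[3:6])])); cv2.imwrite("pics/fit2.png",ims[6])
E
```

```text
top sep [376.43  306.406  -1.539] 0.888
top top [6.00993e+02 2.21315e+02 1.78000e-01] 0.014
top nest [534.706 -75.91    3.003] 0.061
top fix [ 5.26276e+02 -1.34900e+02 -1.41000e-01] 0.035
side sep [362.787 341.768  -1.27 ] 0.894
side top [6.04689e+02 2.17419e+02 2.30000e-01] 0.219
side nest [536.043 -81.982   3.095] 0.237
```

View pics/fit.png

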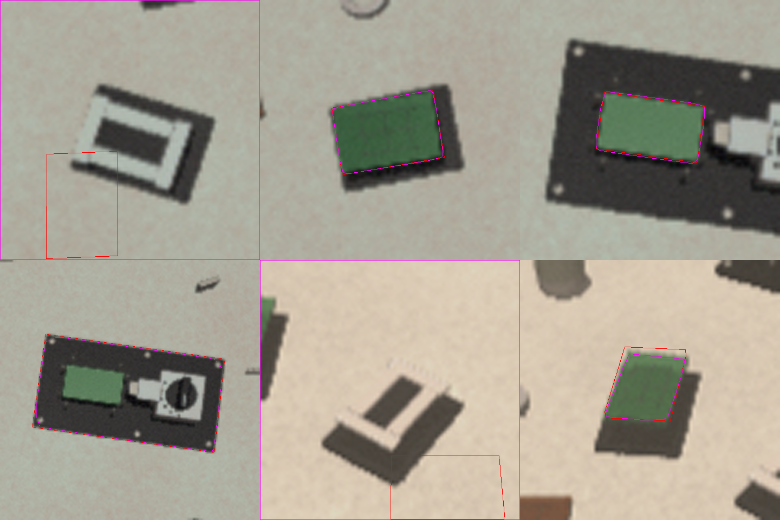

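The crop confirms both: the white frame and the green gridded plate sit on dark risers. The top-view fits for the plate, nest and fixture agree, with the nest 60 mm from the fixture origin as given. The frame still needs its own mask.

```bash
python3 - <<'E'
from h import *
p=capture("top"); im=p["pixels"]
print(im[205:240:5,125:165:4].tolist()[3]); print(im[200:204,110:114].mean((0,1)))
def hole(im):  # dark opening 
    return im.max(2)<100
x0=ray(p,(144,224),34)
# frame pixels: high brightness & bluish
c=im[195:255,110:180].astype(int); d=c[...,0]-c[...,2]
print("b-r table",np.percentile(d,[5,25,50,75,95]))
for t in (-12,-8,-4,0):
    def wf(i,t=t):
        i=cv2.GaussianBlur(i,(0,0),3).astype(int); return ((i[...,0]-i[...,2])>t)&(i.min(2)>110)
    try:
        q,e,o=fit(p,wf,box(60,90,32,37),np.array([x0[0],x0[1],-.3]),28); print(t,np.round(q,3),round(e,3))
        cv2.imwrite(f"pics/s{t}.png",o)
    except Exception as ex: print(t,ex)
E
```

```text
[[161, 174, 174], [152, 164, 166], [166, 177, 168], [47, 45, 47], [79, 82, 79], [160, 166, 161], [176, 184, 176], [177, 186, 178], [148, 155, 148], [166, 170, 163]]
[158.8125 172.     174.5   ]
b-r table [-18. -15. -13.  -7.   0.]
-12 [ 4.31668e+02  2.65783e+02 -3.11000e-01] 0.145
-8 [ 4.31507e+02  2.64959e+02 -3.15000e-01] 0.038
-4 [ 4.3092e+02  2.6401e+02 -3.0200e-01] 0.047
0 min() iterable argument is empty
```

```bash
python3 - <<'E'
import cv2,numpy as np
cv2.imwrite("pics/s.png",np.hstack([cv2.resize(cv2.imread(f"pics/s{t}.png"),(390,390)) for t in(-8,-4)]))
E
```

```text
(no output)
```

View pics/s.png

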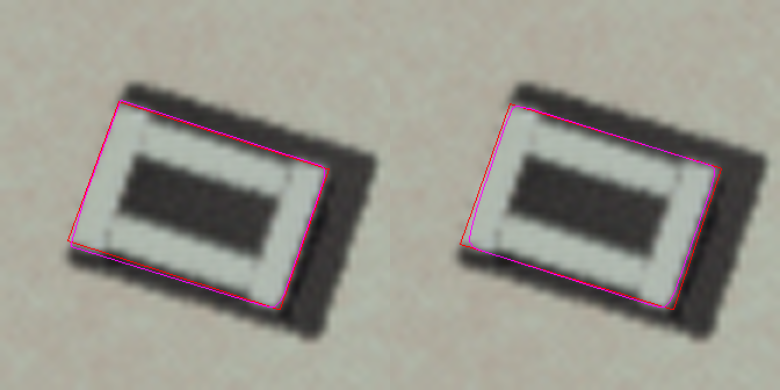

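Request:
drive_tool:
  commands: "0.19 0.21 0 0 0 0.09 100;0.19 0.21 0 0 0 0.09 100;0.19 0.21 0 0 0 0.09 100;0.19 0.21 0 0 0 0.09 100;0.19 0.21 0 0 0 0.09 100;0.19 0.21 0 0 0 0.09 100;0.19 0.21 0 0 0 0.09 100;0.19 0.21 0 0 0 0.09 100;0.19 0.21 0 0 0 0.09 100;0.19 0.21 0 0 0 0.09 100;0.19 0.21 0 0 0 0.09 100;0.19 0.21 0 0 0 0.09 100;0.19 0.21 0 0 0 0.09 100;0.19 0.21 0 0 0 0.09 100;0.19 0.21 0 0 0 0.05 100;0 0.3 0 0 0 0 100;0 0.3 0 0 0 0 100;0 0.3 0 0 0 0 100;0 0.3 0 0 0 0 100;0 0.3 0 0 0 0 100"

```text
time_s: 2.42
eef_pos: [405.9, -44.4, 248.4]
ee_rot: [0.0, 0.808, 0.59, 0.0]
force: [0.5, -0.5, 0.4]
grip_width: 1.002
grip_force: 0.0
```

Request:
drive_tool:
  commands: "0.02 0.3 0 0 0 0 100;0.02 0.3 0 0 0 0 100;0.02 0.3 0 0 0 0 100;0.02 0.3 0 0 0 0 100;0.02 0.3 0 0 0 0 100;0.02 0.3 -0.1 0 0 0 100;0.02 0.3 -0.1 0 0 0 100;0.02 0.3 -0.1 0 0 0 100;0.02 0.3 -0.1 0 0 0 100;0.02 0.2 -0.1 0 0 0 100;0 0 0 0 0 0 100;0 0 0 0 0 0 100"

```text
time_s: 3.42
eef_pos: [425.8, 244.6, 197.9]
ee_rot: [-0.0, 0.807, 0.591, -0.001]
force: [0.1, 0.5, -0.6]
grip_width: 1.003
grip_force: 0.0
```

```bash
cat >> h.py <<'E'
def state():
    s=sense(); q=s["ee_rot"]; M=R.from_quat(np.r_[q[1:],q[0]]).as_matrix()
    y=np.arctan2(M[1,1],M[0,1]); print("t",round(s["time_s"],2),"pos",np.round(s["eef_pos"],1),"yawY",round(y,3),"z",np.round(M[:,2],3),"F",np.round(s["force"],1),"g",round(s["grip_width"],3),round(s["grip_force"],1),"q6",np.round(s["joints"][5],2)); return s["eef_pos"],y
def go(x,y,yaw):
    p,a=state(); d=(yaw-a+np.pi/2)%np.pi-np.pi/2
    print("units: dx %.3f dy %.3f turn %.3f"%((x-p[0])/100,(y-p[1])/100,d/(np.pi/4)))
E
python3 -c "
from h import *
go(431.5,265,-.315)"
```

```text
t 3.42 pos [425.8 244.6 197.9] yawY -0.307 z [-0.001 -0.    -1.   ] F [ 0.1  0.5 -0.6] g 1.003 0.0 q6 0.59
units: dx 0.057 dy 0.204 turn -0.010
```

Request:
drive_tool:
  commands: "0.06 0.2 -0.25 0 0 -0.01 100;0 0 -0.3 0 0 0 100;0 0 -0.3 0 0 0 100;0 0 -0.3 0 0 0 100;0 0 -0.25 0 0 0 100;0 0 -0.15 0 0 0 100;0 0 -0.13 0 0 0 100;0 0 0 0 0 0 100;0 0 0 0 0 0 100"
  force: 25

```text
time_s: 4.17
eef_pos: [432.5, 263.5, 30.8]
ee_rot: [0.0, 0.81, 0.586, -0.0]
force: [0.2, 0.2, 0.9]
grip_width: 1.0
grip_force: 0.0
```

```bash
python3 -c "
from h import *
go(431.5,265,-.315)
p=capture('side');u,v=proj(p,[431,265,40]).astype(int);cv2.imwrite('pics/a.png',cv2.resize(p['pixels'][v-60:v+50,u-70:u+70],None,fx=5,fy=5,interpolation=cv2.INTER_CUBIC))"
```

```text
t 4.17 pos [432.5 263.5  30.8] yawY -0.318 z [ 0. -0. -1.] F [0.2 0.2 0.9] g 1.0 0.0 q6 0.63
units: dx -0.010 dy 0.015 turn 0.004
```

View pics/a.png

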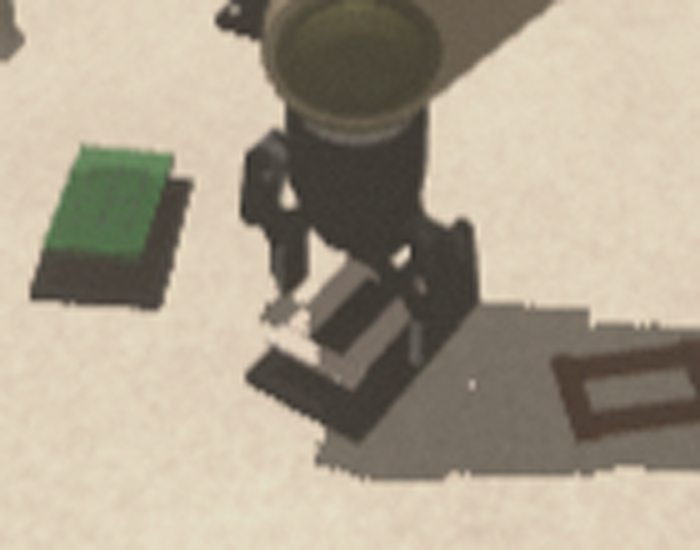

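The gripper straddles the white frame, with a finger on each side (crop px (285,260) and (445,270)). I'll close and lift.

Request:
drive_tool:
  commands: "-0.01 0.015 0 0 0 0 40;0 0 0 0 0 0 40;0 0 0 0 0 0 40;0 0 0 0 0 0 40;0 0 0 0 0 0 40;0 0 0 0 0 0 40;0 0 0 0 0 0 40;0 0 0 0 0 0 40;0 0 0 0 0 0 40;0 0 0 0 0 0 40"
  force: 30

```text
time_s: 5.05
eef_pos: [431.4, 265.8, 31.3]
ee_rot: [0.0, 0.81, 0.587, 0.001]
force: [-1.7, -0.8, 7.0]
grip_width: 0.623
grip_force: 30.5
```

Request:
drive_tool:
  commands: "0 0 0.05 0 0 0 40;0 0 0.1 0 0 0 40;0 0 0.2 0 0 0 40;0 0 0.3 0 0 0 40;0 0 0.3 0 0 0 40;0 0 0.2 0 0 0 40;0 0 0 0 0 0 40;0 0 0 0 0 0 40"

```text
time_s: 5.72
eef_pos: [431.4, 265.8, 146.5]
ee_rot: [0.0, 0.81, 0.587, 0.001]
force: [-0.2, 0.2, -0.5]
grip_width: 0.623
grip_force: 31.7
```

```bash
python3 -c "
from h import *
go(534.7,-75.8,-.140)
p=capture('side');u,v=proj(p,[431,265,150]).astype(int);cv2.imwrite('pics/a2.png',cv2.resize(p['pixels'][v-50:v+60,u-70:u+70],None,fx=5,fy=5,interpolation=cv2.INTER_CUBIC))"
```

```text
t 5.72 pos [431.4 265.8 146.5] yawY -0.317 z [ 0.002  0.001 -1.   ] F [-0.2  0.2 -0.5] g 0.623 31.7 q6 0.64
units: dx 1.033 dy -3.416 turn 0.225
```

View pics/a2.png

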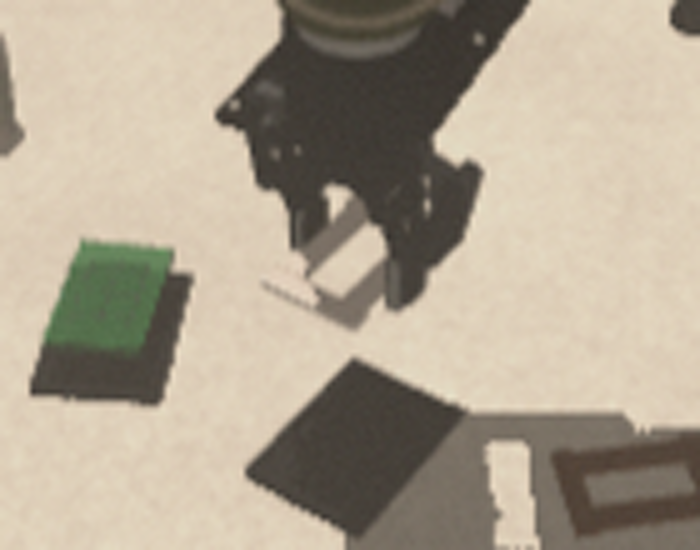

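The frame is held, at a width of 0.623 × 85 = 53 mm, and lies level. I'll carry it to above the nest.

Request:
drive_tool:
  commands: "0.05 -0.15 0 0 0 0.02 40;0.08 -0.25 0 0 0 0.02 40;0.09 -0.3 0 0 0 0.02 40;0.09 -0.3 0 0 0 0.02 40;0.09 -0.3 0 0 0 0.02 40;0.09 -0.3 0 0 0 0.02 40;0.09 -0.3 0 0 0 0.02 40;0.09 -0.3 0 0 0 0.02 40;0.09 -0.3 0 0 0 0.02 40;0.09 -0.3 0 0 0 0.02 40;0.08 -0.25 -0.1 0 0 0.02 40;0.06 -0.2 -0.15 0 0 0 40;0.03 -0.1 -0.2 0 0 0 40;0 0 -0.2 0 0 0 40;0 0 -0.15 0 0 0 40;0 0 0 0 0 0 40;0 0 0 0 0 0 40;0 0 0 0 0 0 40"

```text
time_s: 7.27
eef_pos: [533.3, -69.3, 65.8]
ee_rot: [0.0, 0.756, 0.654, 0.0]
force: [0.5, 0.6, 0.6]
grip_width: 0.627
grip_force: 31.8
```

```bash
python3 -c "
from h import *
go(534.8,-75.0,-.140)"
```

```text
t 7.27 pos [533.3 -69.3  65.8] yawY -0.144 z [ 0. -0. -1.] F [0.5 0.6 0.6] g 0.627 31.8 q6 -0.2
units: dx 0.015 dy -0.057 turn 0.005
```

Request:
drive_tool:
  commands: "0.015 -0.057 0 0 0 0.005 40;0 0 -0.04 0 0 0 40;0 0 0 0 0 0 40;0 0 0 0 0 0 40"

```text
time_s: 7.6
eef_pos: [534.6, -75.1, 61.4]
ee_rot: [-0.0, 0.755, 0.656, 0.0]
force: [0.4, -0.2, -0.4]
grip_width: 0.625
grip_force: 31.8
```

```bash
python3 -c "
from h import *
go(534.8,-75.0,-.140)
N=np.array([534.7,-75.7,-.14]);L=[]
pins=np.array([[a*35.5,b*37,53] for a in(-1,1) for b in(-1,1)]+[[a*20,b*50.5,53] for a in(-1,1) for b in(-1,1)],float)
z=sense()['eef_pos'][2]+.7
for n in('side','top'):
    p=capture(n);u,v=proj(p,[535,-75,50]).astype(int);im=cv2.resize(p['pixels'][v-30:v+30,u-33:u+33],None,fx=6,fy=6,interpolation=cv2.INTER_CUBIC)
    t=lambda X:tuple(np.round((proj(p,X)-[u-33,v-30]+.5)*6).astype(int).tolist())
    for X in world(pins,N): cv2.circle(im,t(X),3,(0,0,255),1)
    h=np.array([t(X) for X in world(np.array([[-30,-45,z+5],[30,-45,z+5],[30,45,z+5],[-30,45,z+5]]),N)]);cv2.polylines(im,[h],True,(255,0,0),1)
    L.append(im)
cv2.imwrite('pics/b.png',np.hstack(L))"
```

```text
t 7.6 pos [534.6 -75.1  61.4] yawY -0.14 z [-0.  0. -1.] F [ 0.4 -0.2 -0.4] g 0.625 31.8 q6 -0.22
units: dx 0.002 dy 0.001 turn 0.000
```

View pics/b.png

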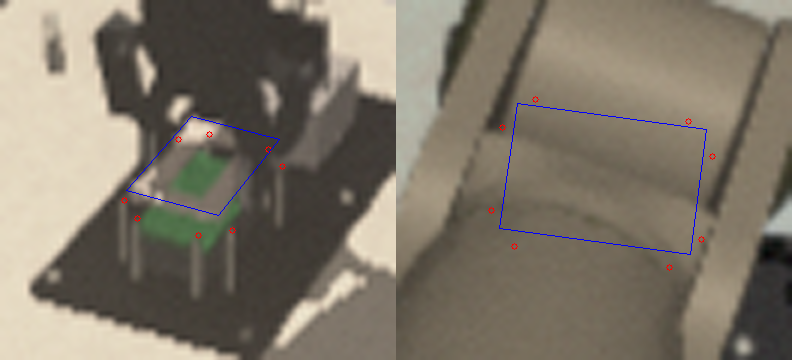

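The side view shows the pin tips on their predicted marks ((124,200), (198,236), (231,230)) and the frame outline on its own, within about 1 mm. The arm blocks the top view. Lowering.

Request:
drive_tool:
  commands: "0 0 -0.04 0 0 0 40;0 0 -0.04 0 0 0 40;0 0 -0.04 0 0 0 40;0 0 -0.03 0 0 0 40;0 0 -0.02 0 0 0 40;0 0 0 0 0 0 40;0 0 0 0 0 0 40"

```text
time_s: 8.28
eef_pos: [534.6, -75.0, 44.2]
ee_rot: [-0.0, 0.755, 0.656, -0.0]
force: [0.9, -0.8, -0.5]
grip_width: 0.623
grip_force: 31.8
```

Request:
drive_tool:
  commands: "0 0 -0.015 0 0 0 40;0 0 -0.01 0 0 0 40;0 0 0 0 0 0 40;0 0 0 0 0 0 40"

```text
time_s: 8.62
eef_pos: [534.6, -75.1, 41.8]
ee_rot: [0.0, 0.755, 0.656, -0.0]
force: [1.1, 0.4, -0.5]
grip_width: 0.62
grip_force: 31.8
```

Request:
drive_tool:
  commands: "0 0 -0.006 0 0 0 40;0 0 -0.006 0 0 0 40;0 0 0 0 0 0 40;0 0 0 0 0 0 40"

```text
time_s: 8.95
eef_pos: [534.7, -75.1, 41.3]
ee_rot: [0.0, 0.755, 0.656, 0.0]
force: [-4.2, 0.4, 7.3]
grip_width: 0.627
grip_force: 32.4
```

Contact is at the expected height. Releasing.

Request:
drive_tool:
  commands: "0 0 0 0 0 0 72;0 0 0 0 0 0 80;0 0 0 0 0 0 90;0 0 0 0 0 0 95;0 0 0 0 0 0 95;0 0 0 0 0 0 95;0 0 0.1 0 0 0 95;0 0 0.25 0 0 0 95;0 0 0.3 0 0 0 95;0 0 0.3 0 0 0 100;0 0.1 0.2 0 0 0 100;0.02 0.25 0.1 0 0 0.03 100;0.02 0.3 0 0 0 0.03 100;0.02 0.3 0 0 0 0.03 100;0.02 0.3 0 0 0 0.03 100;0.02 0.3 0 0 0 0.03 100;0.02 0.3 0 0 0 0.03 100;0.02 0.3 0 0 0 0.03 100"

```text
time_s: 10.45
eef_pos: [548.5, 141.5, 166.5]
ee_rot: [0.0, 0.698, 0.716, 0.0]
force: [0.0, 0.3, 0.3]
grip_width: 1.003
grip_force: 0.0
```

```bash
python3 -c "
from h import *
go(601,221.3,.178)
p=capture('top');u,v=proj(p,[530,-90,50]).astype(int);a=cv2.resize(p['pixels'][v-36:v+36,u-48:u+48],None,fx=4,fy=4,interpolation=cv2.INTER_CUBIC)
p=capture('side');u,v=proj(p,[530,-75,50]).astype(int);b=cv2.resize(p['pixels'][v-36:v+36,u-48:u+48],None,fx=4,fy=4,interpolation=cv2.INTER_CUBIC)
cv2.imwrite('pics/c.png',np.hstack([a,b]))
def wf(i):
    return i.min(2)>105
try:
  p=capture('top');q,e,o=fit(p,wf,box(60,90,42,47),np.array([534.7,-75.7,-.14]),24);print(np.round(q,3),round(e,3))
except Exception as ex: print(ex)"
```

```text
t 10.45 pos [548.5 141.5 166.5] yawY 0.026 z [ 0.001  0.    -1.   ] F [0.  0.3 0.3] g 1.003 0.0 q6 0.02
units: dx 0.525 dy 0.798 turn 0.194
[ 5.3442e+02 -7.5899e+01 -1.3200e-01] 0.026
```

View pics/c.png

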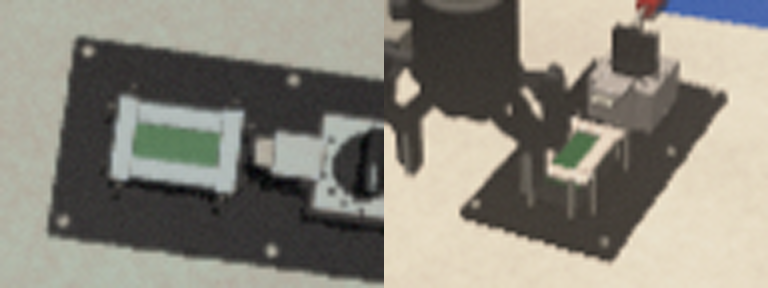

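The frame sits flat inside the pins: the top view shows it at (178,145), and the fit puts it within 0.5 mm of the nest. Next, the glass plate.

Request:
drive_tool:
  commands: "0.1 0.16 0 0 0 0.04 100;0.11 0.16 0 0 0 0.04 100;0.11 0.16 0 0 0 0.04 100;0.11 0.16 -0.1 0 0 0.04 100;0.1 0.16 -0.1 0 0 0.034 100;0 0 -0.25 0 0 0 100;0 0 -0.3 0 0 0 100;0 0 -0.2 0 0 0 100;0 0 0 0 0 0 100;0 0 0 0 0 0 100"

```text
time_s: 11.43
eef_pos: [601.7, 219.0, 70.8]
ee_rot: [-0.0, 0.642, 0.766, -0.0]
force: [0.5, -0.1, -0.0]
grip_width: 1.0
grip_force: 0.0
```

```bash
python3 -c "
from h import *
go(601,221.3,.178)"
```

```text
t 11.43 pos [601.7 219.   70.8] yawY 0.176 z [-0.001 -0.    -1.   ] F [ 0.5 -0.1 -0. ] g 1.0 0.0 q6 -0.01
units: dx -0.007 dy 0.023 turn 0.003
```

Request:
drive_tool:
  commands: "-0.007 0.023 -0.1 0 0 0.003 100;0 0 -0.15 0 0 0 100;0 0 -0.13 0 0 0 100;0 0 0 0 0 0 100;0 0 0 0 0 0 45;0 0 0 0 0 0 45;0 0 0 0 0 0 45;0 0 0 0 0 0 45;0 0 0 0 0 0 45;0 0 0 0 0 0 45;0 0 0 0 0 0 45;0 0 0 0 0 0 45"
  force: 35

```text
time_s: 12.43
eef_pos: [601.6, 222.4, 33.9]
ee_rot: [0.001, 0.641, 0.768, 0.001]
force: [0.4, -0.7, 5.8]
grip_width: 0.697
grip_force: 38.5
```

```bash
python3 -c "
from h import *
go(601,221.3,.178)"
```

```text
t 12.43 pos [601.6 222.4  33.9] yawY 0.179 z [ 0.002  0.    -1.   ] F [ 0.4 -0.7  5.8] g 0.697 38.5 q6 -0.01
units: dx -0.006 dy -0.011 turn -0.002
```

Request:
drive_tool:
  commands: "0 0 0.05 0 0 0 45;0 0 0.1 0 0 0 45;0 0 0.2 0 0 0 45;0 0 0.3 0 0 0 45;0 0 0.3 0 0 0 45;0 0 0.2 0 0 0 45;0 0 0 0 0 0 45"

```text
time_s: 13.02
eef_pos: [602.6, 222.7, 153.3]
ee_rot: [0.003, 0.641, 0.768, 0.003]
force: [0.1, 0.5, 0.1]
grip_width: 0.692
grip_force: 38.2
```

```bash
python3 -c "
from h import *
go(534.6,-75.8,-.137)"
```

```text
t 13.02 pos [602.6 222.7 153.3] yawY 0.18 z [ 0.008  0.002 -1.   ] F [0.1 0.5 0.1] g 0.692 38.2 q6 -0.01
units: dx -0.680 dy -2.985 turn -0.403
```

Request:
drive_tool:
  commands: "-0.03 -0.15 0 0 0 -0.036 45;-0.06 -0.25 0 0 0 -0.036 45;-0.07 -0.3 0 0 0 -0.036 45;-0.07 -0.3 0 0 0 -0.036 45;-0.07 -0.3 0 0 0 -0.036 45;-0.07 -0.3 0 0 0 -0.036 45;-0.07 -0.3 0 0 0 -0.036 45;-0.07 -0.3 0 0 0 -0.036 45;-0.07 -0.3 0 0 0 -0.036 45;-0.05 -0.22 -0.1 0 0 -0.036 45;-0.03 -0.15 -0.2 0 0 -0.036 45;-0.02 -0.1 -0.2 0 0 0 45;0 0 -0.2 0 0 0 45;0 0 -0.1 0 0 0 45;0 0 0 0 0 0 45;0 0 0 0 0 0 45;0 0 0 0 0 0 45"

```text
time_s: 14.43
eef_pos: [533.5, -74.6, 68.6]
ee_rot: [0.001, 0.752, 0.659, 0.0]
force: [-0.9, 0.3, -1.2]
grip_width: 0.696
grip_force: 38.2
```

```bash
python3 -c "
from h import *
go(534.7,-74.8,-.139)"
```

```text
t 14.43 pos [533.5 -74.6  68.6] yawY -0.131 z [ 0.002 -0.001 -1.   ] F [-0.9  0.3 -1.2] g 0.696 38.2 q6 -0.23
units: dx 0.012 dy -0.002 turn -0.010
```

Request:
drive_tool:
  commands: "0.012 0 -0.03 0 0 -0.01 45;0 0 -0.03 0 0 0 45;0 0 0 0 0 0 45;0 0 0 0 0 0 45;0 0 0 0 0 0 45"

```text
time_s: 14.85
eef_pos: [534.2, -74.7, 61.7]
ee_rot: [0.0, 0.755, 0.656, 0.0]
force: [0.1, 0.1, -0.1]
grip_width: 0.692
grip_force: 38.3
```

```bash
python3 -c "
from h import *
go(534.7,-74.8,-.139)
N=np.array([534.6,-75.8,-.138]);p=capture('side')
pins=np.array([[a*35.5,b*37,53] for a in(-1,1) for b in(-1,1)]+[[a*20,b*50.5,53] for a in(-1,1) for b in(-1,1)],float)
z=sense()['eef_pos'][2]-1.9
u,v=proj(p,[535,-75,50]).astype(int);im=cv2.resize(p['pixels'][v-30:v+30,u-33:u+33],None,fx=9,fy=9,interpolation=cv2.INTER_CUBIC)
t=lambda X:tuple(np.round((proj(p,X)-[u-33,v-30]+.5)*9).astype(int).tolist())
for X in world(pins,N): cv2.circle(im,t(X),3,(0,0,255),1)
for zz in(z,z+8):
  h=np.array([t(X) for X in world(np.array([[-30,-45,zz],[30,-45,zz],[30,45,zz],[-30,45,zz]]),N)]);cv2.polylines(im,[h],True,(255,0,0),1)
cv2.imwrite('pics/d.png',im)"
```

```text
t 14.85 pos [534.2 -74.7  61.7] yawY -0.139 z [ 0. -0. -1.] F [ 0.1  0.1 -0.1] g 0.692 38.3 q6 -0.22
units: dx 0.005 dy -0.001 turn 0.000
```

View pics/d.png

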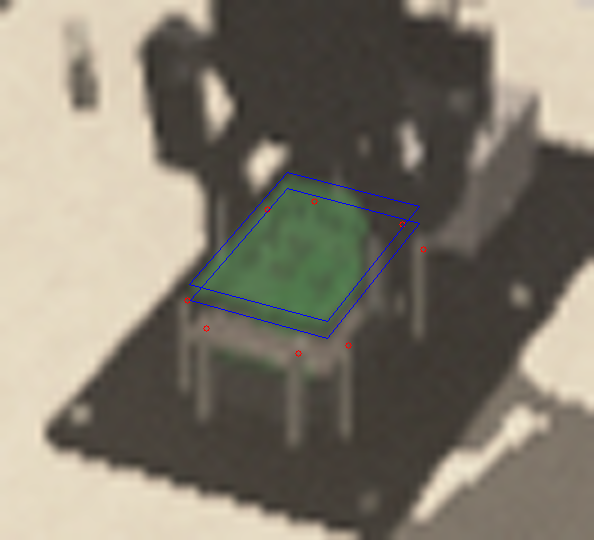

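The held plate matches its predicted outline (near corner at (328,330)), and the pins stand on their marks. Lowering.

Request:
drive_tool:
  commands: "0.004 0 -0.03 0 0 0 45;0 0 -0.03 0 0 0 45;0 0 -0.03 0 0 0 45;0 0 -0.015 0 0 0 45;0 0 0 0 0 0 45;0 0 0 0 0 0 45"

```text
time_s: 15.4
eef_pos: [534.5, -74.7, 51.0]
ee_rot: [-0.0, 0.755, 0.656, -0.0]
force: [-0.5, -0.3, -1.7]
grip_width: 0.694
grip_force: 38.3
```

Request:
drive_tool:
  commands: "0 0 -0.008 0 0 0 45;0 0 -0.006 0 0 0 45;0 0 0 0 0 0 45;0 0 0 0 0 0 45"

```text
time_s: 15.73
eef_pos: [534.5, -74.8, 49.7]
ee_rot: [0.0, 0.755, 0.656, 0.0]
force: [-0.2, -0.3, -1.6]
grip_width: 0.69
grip_force: 38.3
```

Request:
drive_tool:
  commands: "0 0 -0.006 0 0 0 45;0 0 -0.006 0 0 0 45;0 0 0 0 0 0 45;0 0 0 0 0 0 45"

```text
time_s: 16.07
eef_pos: [534.6, -74.8, 48.9]
ee_rot: [0.0, 0.755, 0.656, 0.0]
force: [-2.9, 0.6, 4.9]
grip_width: 0.692
grip_force: 38.9
```

Request:
drive_tool:
  commands: "0 0 0 0 0 0 78;0 0 0 0 0 0 86;0 0 0 0 0 0 95;0 0 0 0 0 0 95;0 0 0 0 0 0 95;0 0 0.1 0 0 0 95;0 0 0.25 0 0 0 95;0 0 0.3 0 0 0 95;0 0 0.3 0 0 0.13 70;0 0 0.1 0 0 0.13 70;0 0 0 0 0 0.13 70;-0.02 -0.15 0 0 0 0.13 70;-0.02 -0.2 0 0 0 0.13 70;-0.02 -0.2 0 0 0 0.13 70;-0.02 -0.2 0 0 0 0.13 70;-0.03 -0.2 0 0 0 0.13 70;-0.03 -0.2 0 0 0 0.13 70;-0.03 -0.15 0 0 0 0.13 70;0 0 0 0 0 0.13 70;0 0 0 0 0 0.13 70"

```text
time_s: 17.73
eef_pos: [517.3, -205.7, 154.2]
ee_rot: [0.0, 0.238, 0.971, -0.0]
force: [0.4, 0.1, 0.5]
grip_width: 0.703
grip_force: 0.0
```

Request:
drive_tool:
  commands: "0 0 0 0 0 0.13 50;0 0 0 0 0 0.13 50;0 0 0 0 0 0.13 50;0 0 0 0 0 0.05 50;0 0 0 0 0 0 50;0 0 0 0 0 0 50"

```text
time_s: 18.23
eef_pos: [517.5, -204.8, 154.0]
ee_rot: [0.0, 0.07, 0.998, -0.0]
force: [-0.3, -0.4, 0.8]
grip_width: 0.5
grip_force: 0.0
```

```bash
python3 -c "
from h import *
go(515.7,-209.2,1.431)
p=capture('side')
for b in boxes_of(p,'top_plate'): print(np.round(ray(p,b['position'],55)[:2]),b['confidence'])
q,e,o=fit(p,green,box(60,90,47,55),np.array([534.7,-75.7,-.14]),30);print(np.round(q,3),round(e,3))"
```

```text
t 18.23 pos [ 517.5 -204.8  154. ] yawY 1.43 z [ 0. -0. -1.] F [-0.3 -0.4  0.8] g 0.5 0.0 q6 -2.02
units: dx -0.018 dy -0.044 turn 0.002
[629. 434.] 0.95
[531. -41.] 0.56
[ 525. -252.] 0.43
[ 5.35329e+02 -7.97510e+01 -8.70000e-02] 0.188
```

Request:
drive_tool:
  commands: "-0.018 -0.044 -0.1 0 0 0 50;0 0 -0.2 0 0 0 50;0 0 -0.2 0 0 0 50;0 0 -0.14 0 0 0 50;0 0 0 0 0 0 50;0 0 0 0 0 0 50"

```text
time_s: 18.83
eef_pos: [515.4, -209.2, 88.9]
ee_rot: [-0.001, 0.07, 0.998, 0.0]
force: [-0.5, -0.5, 0.1]
grip_width: 0.501
grip_force: 0.0
```

```bash
python3 -c "
from h import *
go(515.7,-209.2,1.431)"
```

```text
t 18.83 pos [ 515.4 -209.2   88.9] yawY 1.431 z [-0.001  0.001 -1.   ] F [-0.5 -0.5  0.1] g 0.501 0.0 q6 -2.03
units: dx 0.003 dy -0.000 turn 0.000
```

Request:
drive_tool:
  commands: "0 0 0 0 0 0 10;0 0 0 0 0 0 10;0 0 0 0 0 0 10;0 0 0 0 0 0 10;0 0 0 0 0 0 10;0 0 0 0 0 0 10;0 0 0 0 0 0 10;0 0 0 0 0 0 10;0 0 0 0 0 0 10"
  force: 40

```text
time_s: 19.58
eef_pos: [516.3, -208.4, 90.7]
ee_rot: [0.001, 0.07, 0.998, 0.0]
force: [1.1, 6.1, 4.7]
grip_width: 0.157
grip_force: 39.8
```

```bash
python3 -c "
from h import *
go(515.7,-209.2,1.431);print(sense()['wrist_torque'])"
```

```text
t 19.58 pos [ 516.3 -208.4   90.7] yawY 1.431 z [ 0.002  0.001 -1.   ] F [1.1 6.1 4.7] g 0.157 39.8 q6 -2.03
units: dx -0.006 dy -0.008 turn -0.000
[ 0.86073578 -0.05022956 -0.06903332]
```

Request:
drive_tool:
  commands: "0 0.006 0 0 0 -0.1 10;0 0 0 0 0 -0.1 10;0 0 0 0 0 -0.1 10;0 0 0 0 0 -0.1 10;0 0 0 0 0 -0.07 10;0 0 0 0 0 0 10;0 0 0 0 0 0 10"

```text
time_s: 20.17
eef_pos: [516.3, -208.2, 90.7]
ee_rot: [0.001, 0.251, 0.968, 0.0]
force: [-0.3, 4.3, 7.3]
grip_width: 0.162
grip_force: 39.9
```

```bash
python3 -c "
from h import *
go(515.7,-209.2,.174);print(sense()['wrist_torque'])"
```

```text
t 20.17 pos [ 516.3 -208.2   90.7] yawY 1.064 z [ 0.002 -0.    -1.   ] F [-0.3  4.3  7.3] g 0.162 39.9 q6 -1.66
units: dx -0.006 dy -0.010 turn -1.133
[0.7037269  0.03555388 0.02999618]
```

Request:
drive_tool:
  commands: "0 0 0 0 0 -0.1 10;0 0 0 0 0 -0.1 10;0 0 0 0 0 -0.1 10;0 0 0 0 0 -0.1 10;0 0 0 0 0 -0.1 10;0 0 0 0 0 -0.04 10;0 0 0 0 0 0 10;0 0 0 0 0 0 10"

```text
time_s: 20.83
eef_pos: [516.3, -208.0, 90.7]
ee_rot: [0.001, 0.449, 0.894, 0.0]
force: [1.7, 5.6, 6.4]
grip_width: 0.155
grip_force: 40.1
```

```bash
python3 -c "
from h import *
go(515.7,-209.2,.174);print(sense()['wrist_torque'])"
```

```text
t 20.83 pos [ 516.3 -208.    90.7] yawY 0.64 z [ 0.002  0.    -1.   ] F [1.7 5.6 6.4] g 0.155 40.1 q6 -1.23
units: dx -0.006 dy -0.012 turn -0.593
[ 0.92335528 -0.0182162  -0.00603067]
```

Request:
drive_tool:
  commands: "0 0 0 0 0 -0.1 10;0 0 0 0 0 -0.1 10;0 0 0 0 0 -0.1 10;0 0 0 0 0 -0.1 10;0 0 0 0 0 -0.06 10;0 0 0 0 0 0 10;0 0 0 0 0 0 10;0 0 0 0 0 0 10"

```text
time_s: 21.5
eef_pos: [516.5, -207.9, 90.7]
ee_rot: [0.001, 0.602, 0.798, 0.001]
force: [2.2, 6.6, 6.1]
grip_width: 0.152
grip_force: 40.0
```

```bash
cat > t.py <<'E'
from h import *
go(515.7,-209.2,.174)
T=[sense()['wrist_torque'][2]]
for i in range(3): capture('side'); T.append(sense()['wrist_torque'][2])
print(np.round(T,3),np.mean(T))
E
python3 t.py
```

```text
t 21.5 pos [ 516.5 -207.9   90.7] yawY 0.279 z [ 0.002  0.    -1.   ] F [2.2 6.6 6.1] g 0.152 40.0 q6 -0.87
units: dx -0.008 dy -0.013 turn -0.133
[0.044 0.015 0.049 0.019] 0.03179102208208497
```

Request:
drive_tool:
  commands: "0 0 0 0 0 -0.06 10;0 0 0 0 0 -0.06 10;0 0 0 0 0 0 10;0 0 0 0 0 0 10;0 0 0 0 0 0 10"

```text
time_s: 22.07
eef_pos: [516.5, -207.9, 90.7]
ee_rot: [0.001, 0.639, 0.769, 0.001]
force: [3.7, 6.2, 5.5]
grip_width: 0.156
grip_force: 40.0
```

```bash
cat >> t.py <<'E'
p=capture('side');L=[]
u,v=proj(p,[525,-130,60]).astype(int);L.append(cv2.resize(p['pixels'][v-40:v+50,u-45:u+45],(400,400),interpolation=cv2.INTER_CUBIC))
p=capture('top');u,v=proj(p,[525,-130,60]).astype(int);L.append(cv2.resize(p['pixels'][v-45:v+45,u-45:u+45],(400,400),interpolation=cv2.INTER_CUBIC))
cv2.imwrite('pics/e.png',np.hstack(L))
E
python3 t.py
```

```text
t 22.07 pos [ 516.5 -207.9   90.7] yawY 0.185 z [ 0.002  0.    -1.   ] F [3.7 6.2 5.5] g 0.156 40.0 q6 -0.78
units: dx -0.008 dy -0.013 turn -0.013
[0.053 0.087 0.038 0.045] 0.05570111362997741
```

View pics/e.png

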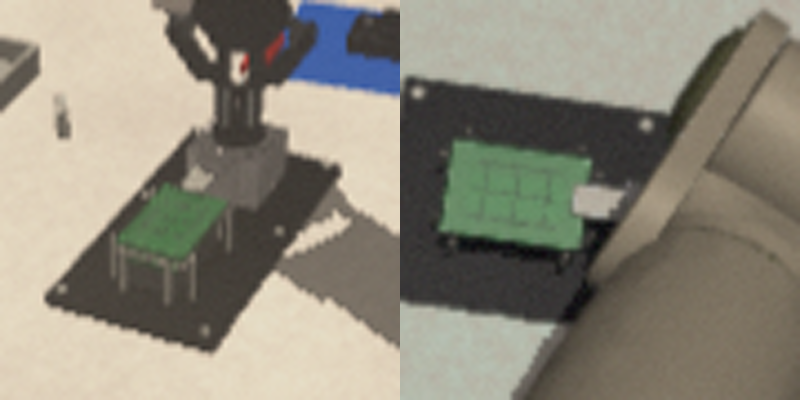

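The plate sits squarely inside the pins (right panel, (515,195)), and the tongue overlaps its end between x = 573 and 590, about 10 mm. I'll nudge the last 0.01 rad and check the tongue tip numerically.

Request:
drive_tool:
  commands: "0 0 0 0 0 -0.013 10;0 0 0 0 0 0 10;0 0 0 0 0 0 10;0 0 0 0 0 0 10"

```text
time_s: 22.65
eef_pos: [516.5, -207.9, 90.7]
ee_rot: [0.001, 0.643, 0.766, 0.001]
force: [1.1, 7.5, 5.9]
grip_width: 0.157
grip_force: 40.0
```

```bash
python3 -c "
from h import *
go(515.7,-209.2,.174)
p=capture('top');N=np.array([534.6,-75.8,-.138])
# brightness/redness profile along nest y on tongue's top (z=64), averaged across +-6 mm
ys=np.arange(-55,-20,1.);im=p['pixels'].astype(np.float32)
g=np.array([np.mean([cv2.remap(im,*[np.float32([[c]]) for c in proj(p,world(np.array([[x,y,64.]]),N)[0])],cv2.INTER_LINEAR)[0,0,2] for x in(-6,-3,0,3,6)]) for y in ys])
h=(g.max()+g.min())/2;print(list(zip(ys,g.round())));print('tip y',np.interp(h,g[np.argmax(g):][::-1],ys[np.argmax(g):][::-1]))"
```

```text
t 22.65 pos [ 516.5 -207.9   90.7] yawY 0.174 z [ 0.002  0.    -1.   ] F [1.1 7.5 5.9] g 0.157 40.0 q6 -0.77
units: dx -0.008 dy -0.013 turn -0.000
[(np.float64(-55.0), np.float32(178.0)), (np.float64(-54.0), np.float32(178.0)), (np.float64(-53.0), np.float32(178.0)), (np.float64(-52.0), np.float32(179.0)), (np.float64(-51.0), np.float32(179.0)), (np.float64(-50.0), np.float32(180.0)), (np.float64(-49.0), np.float32(180.0)), (np.float64(-48.0), np.float32(179.0)), (np.float64(-47.0), np.float32(179.0)), (np.float64(-46.0), np.float32(178.0)), (np.float64(-45.0), np.float32(178.0)), (np.float64(-44.0), np.float32(178.0)), (np.float64(-43.0), np.float32(178.0)), (np.float64(-42.0), np.float32(178.0)), (np.float64(-41.0), np.float32(178.0)), (np.float64(-40.0), np.float32(177.0)), (np.float64(-39.0), np.float32(175.0)), (np.float64(-38.0), np.float32(172.0)), (np.float64(-37.0), np.float32(163.0)), (np.float64(-36.0), np.float32(146.0)), (np.float64(-35.0), np.float32(127.0)), (np.float64(-34.0), np.float32(115.0)), (np.float64(-33.0), np.float32(110.0)), (np.float64(-32.0), np.float32(107.0)), (np.float64(-31.0), np.float32(104.0)), (np.float64(-30.0), np.float32(103.0)), (np.float64(-29.0), np.float32(102.0)), (np.float64(-28.0), np.float32(102.0)), (np.float64(-27.0), np.float32(103.0)), (np.float64(-26.0), np.float32(102.0)), (np.float64(-25.0), np.float32(101.0)), (np.float64(-24.0), np.float32(100.0)), (np.float64(-23.0), np.float32(99.0)), (np.float64(-22.0), np.float32(98.0)), (np.float64(-21.0), np.float32(96.0))]
tip y -35.60061080133513
```

The tongue tip is at y = -35.6 mm against -35 expected, so the knob is at the third stop. Handing in.

```bash
python3 -c "
from rig import finish_job
print(finish_job())"
```

```text
the job is handed in; nothing more can be done
None
```

The job is handed in, with no verdict returned: the frame and gridded plate are seated inside the pins, and the knob is still gripped at the third stop, with the tongue about 10 mm over the glass, at 22.7 s of the 66 s allowed; I set the stop by measured angle and tongue position, because the clicks were too faint to count in the wrist torque.

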